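# Load the dial scale's spindle to the marked weight

### The job

Bring the dial scale up to weight: thread the steel ring weights one at a time over the upright spindle on its pan, each laid all the way down and let go before the next is brought, until the needle comes to rest between the two pins on the dial. Leave the rings you do not need where they lie and the tumbler, spoon and cork beside them undisturbed; the scale is delicate, so feel your way onto the spindle gently and never load, press or knock it with more than 20 newtons.

Things in the scene. Friction and masses are not known exactly. Their poses are not given: they have to be found in the camera images.
- scale: grey dial scale fixed to the bench, 200 (x) by 230 (y) by 45 mm tall. Origin: centre of its underside; z up. The steel pan stands over its +y half; the white dial, 100 mm across, faces up on its -y half. More than 20 N of contact in all overloads it.
- pan: the scale's steel pan, 200 x 115 x 6 mm, axes as the scale's; origin: centre of its underside. On it, fixed: a closed tin of unknown weight (62 mm across, 50 mm tall above the pan's top) centred 58 mm towards +x, and an upright steel spindle (11 mm thick, 50 mm tall above the pan's top, flat end, 1 mm chamfer) about 40 mm towards -x.
- seat (a point): point on the pan's top, centre of the small disc (32 mm across) that carries the spindle. Pan top: 69 mm above the bench if empty; it sinks 1.25 mm per newton, to a hard stop at 16 mm. The spindle is set off-centre: its axis stands 7 mm from this point in a direction that differs each time and is not measured. The disc turns only under more than 14 N of side push.
- needle (a joint): dial needle's angle in rad: 0 with no load at all (pointing to the scale's -x), growing clockwise seen from above with the load on the pan, 200 rad per metre of pan travel; each ring adds about 0.37. The two upright pins on the dial's edge stand at 1.84 and 2.30. Pressing on the pan moves it too.
- board: brown wooden board fixed to the bench, 190 x 190 x 12 mm, with the four rings on it about 85 mm apart, one in each quarter. Origin: centre of its underside; z up.
- ring1: bare steel ring weight, 48 mm across, 14 mm bore, 12 mm thick, 150 g; starts lying flat on the board. Origin: centre of the underside on the ring's axis; z along the axis (up).
- ring2: bare steel ring weight, 48 mm across, 14 mm bore, 12 mm thick, 150 g; starts lying flat on the board. Origin: centre of the underside on the ring's axis; z along the axis (up).
- ring3: bare steel ring weight, 48 mm across, 14 mm bore, 12 mm thick, 150 g; starts lying flat on the board. Origin: centre of the underside on the ring's axis; z along the axis (up).
- ring4: bare steel ring weight, 48 mm across, 14 mm bore, 12 mm thick, 150 g; starts lying flat on the board. Origin: centre of the underside on the ring's axis; z along the axis (up).
- tumbler: glass tumbler, 64 mm across, 85 mm tall, standing between scale and board; bystander, origin at its underside.
- spoon: steel cupping spoon, 160 mm long, lying flat between scale and board; bystander, origin at its underside.
- cork: cork stopper, 22 mm across, 24 mm tall, standing on the middle of the board among the rings; bystander, origin at its underside.
Not all that is in view belongs to the job. Leave any orange or yellow look-alike of the ring3 alone.

How it is judged:
By the outcome, as a careful person would: the job done as asked, in the order asked, and still so for the second after the job is handed in, with the robot touching nothing.
It also fails if it takes over 72 s, if anything falls off the work surface, if the arm or the gripper's body presses on something with over 40 N, if the wrist force passes 120 N, or if a joint passes its speed limit or range.

### The arm

A 7-joint arm with a two-finger parallel gripper is mounted at the origin on the work surface. World frame = base frame: x ahead of the robot, y to its left, z up, the work surface at z = 0. Lengths are in mm, angles in rad, forces in N, time in s.
With the tool pointing down it reaches from about 350 to 900 mm from the base axis. Payload 8.1 kg.
Tool frame: the origin (TCP) lies midway between the tips of the shut fingers; the grasp point (between the pads) lies 19 mm behind it; z points along the fingers, y is the direction in which the jaws open and shut (so a half turn about z gives the same grasp; the last joint's range is limited). The gripper opens to 92 mm and grips with 3 to 60 N. Pads are 19 mm wide; open, the fingers measure 130 mm over their backs; the gripper's body (75 mm by 190 mm) begins 47 mm behind the grasp point.
Start: joints at [-1.316, 0.434, 0.025, 1.573, -0.012, 1.134, -0.075], TCP at [218.912, 585.422, 226.742] pointing down, gripper open.
Joint ranges: [-2.62, 2.62], [-0.44, 2.09], [-1.27, 1.32], [0.08, 2.57], [-1.32, 4.46], [0.12, 2], [-2.74, 2.74]. Speed limits (rad/s): [2.22, 2.22, 3.01, 3.01, 3.14, 3.14, 3.14].

### API

Orientations are given as a unit quaternion [x, y, z, w].
In Python, from rig import robot gives the robot as it stands.
- The arm moves only by the shell command python3 -m crank 'ROWS' [OPENING] [FORCE]. ROWS is text: rows parted by semicolons, each of 6 numbers parted by spaces: the shift along the tool's x, y, z in m, then the turn, a rotation vector about the tool's x, y, z in degrees. A call has 1 to 5 rows; each row is the pose to reach, as a shift and turn from the pose commanded when the call began, along the tool's axes at that moment; what a row does not reach only later rows make up. A row lasts 1/8 s, in which the tool goes at most 62.5 mm and 10.7 degrees, less where a joint would pass 70% of its speed; a pose out of reach is approached as far as the arm can. A call with a gripper value outside its range is refused whole. OPENING is the finger opening in m, from 0 to 0.0918, set as the call begins (- or left out, the last holds). The fingers move at their own pace and stop on an object; FORCE is the grip in N (left out, the last holds). Time passes only in rows, so rows that repeat a pose let the fingers close. It gives the time, the measured TCP pose, the force and the opening at its end, in the units of the state.
- robot.state(): the state, without advancing time (a new reading comes with each control period).
- robot.snapshot(name): name is "scene" or "top"; returns (picture, depth): 420x560x3 uint8, red, green, blue; 420x560 float32, mm along the optical axis (not along the pixel's ray), 0 where there is no reading.
- robot.calibration(name): a dict with "vertical_fov" (degrees; the focal length in pixels is half the picture's height over the tangent of half this angle, whatever the lens; pixels are square), "cx", "cy" (the principal point, pixels), "R" (3x3) and "t" (3): a world point X has camera coordinates R X + t. Camera axes: x right, y down, z forward; pixel columns grow to the right and rows downward; lengths in mm; the calibration is good to about 2 mm. A picture is of the moment at which its call begins. calibration takes no time and is no camera call.
- robot.hand_in(): hands the job in, once; it reports no verdict.
Trained networks look in the newest picture that a camera, given by its name, has taken for a name from the list of things; names that differ only in an ending like _2 or _b are one class to them, and where a whole thing is asked for, a point or a joint stands for the part that bears it (a point fixed in the world has none). Each returns a list of dicts, best first, with "conf" (0 to 1); they miss things now and then, are a little off and sometimes report something else, mostly with a low value. They report only what shows in the picture. A call takes as long as a camera call. They do not tell look-alikes from the thing itself.
- robot.recognise(target, camera): "bbox" ([centre column, centre row, width, height] in pixels, round what is visible of it).
The state is a dict: "time": time; "joint_positions": joint angles; "joint_vel": joint speeds; "joint_efforts": joint torques, N m; "tool_pos": TCP position; "tcp_rot": TCP orientation; "ft_force": force on the tool from outside, world axes, zero at the start; "moment": the same for the moment, N m; "width": opening from 0.0 (shut) to 1.0 (fully open).
Only numpy, scipy, OpenCV 4.12 (cv2) and the standard library are available. Lean on these libraries where they do the work, as an engineer would, in place of code of your own. Each camera call takes 0.05 s, during which the arm holds its last target.

## Working session

There is one attempt and no reset: what is moved stays moved. The work goes in short steps, Python scripts to look and compute and a shell command to move; the robot and the scene stay as the last step left them, time stands still between calls to the robot, and variables do not carry over. Pictures are saved under pics/ and viewed, and the job is handed in when it is done.

```bash
ls; mkdir -p pics; cat > h.py <<'E'
import numpy as np, cv2
from rig import robot
def snap(n,f):
    im,d=robot.snapshot(n); cv2.imwrite('pics/'+f,im[:,:,::-1]); np.save('pics/'+f+'.npy',d); np.save('pics/'+f+'.im.npy',im); return im,d
def K(n):
    c=robot.calibration(n); f=210/np.tan(np.radians(c['vertical_fov'])/2); return f,c['cx'],c['cy'],np.array(c['R']),np.array(c['t'])
def pt(n,u,v,z):
    f,cx,cy,R,t=K(n); r=R.T@np.array([(u-cx)/f,(v-cy)/f,1]); o=-R.T@t
    return o+r*(z-o[2])/r[2]
def ptd(n,u,v,d):
    f,cx,cy,R,t=K(n); return R.T@(np.array([(u-cx)/f,(v-cy)/f,1])*d-t)
def proj(n,X):
    f,cx,cy,R,t=K(n); c=R@np.array(X)+t; return c[0]/c[2]*f+cx,c[1]/c[2]*f+cy
E
python3 - <<'E'
from h import *
np.set_printoptions(precision=2,suppress=True)
snap('scene','s0.png');snap('top','t0.png')
for n in('scene','top'):
    f,cx,cy,R,t=K(n);print(n,f,cx,cy,(-R.T@t),R[2], robot.calibration(n).keys())
for k in ['ring1','scale','pan','seat','tumbler','spoon','cork','board','needle']:
    for r in robot.recognise(k,'top'): print(k,r)
print(robot.state())
E
```

```text
pics
scene 495.79434001377996 274.83736544699207 212.56278923352463 [1099.97  618.27  645.21] [-0.57 -0.6  -0.56] dict_keys(['vertical_fov', 'cx', 'cy', 'R', 't'])
top 405.9373374221773 278.55861388039057 212.3100033129141 [387.66   9.25 803.64] [ 0.21 -0.01 -0.98] dict_keys(['vertical_fov', 'cx', 'cy', 'R', 't'])
ring1 {'bbox': [149.4, 252.1, 25.6, 27.8], 'conf': 0.96}
ring1 {'bbox': [221.6, 153.2, 25.3, 26.7], 'conf': 0.92}
ring1 {'bbox': [191.8, 247.9, 22.4, 23.7], 'conf': 0.89}
ring1 {'bbox': [174.0, 306.1, 25.2, 27.6], 'conf': 0.86}
ring1 {'bbox': [149.8, 207.2, 26.4, 25.9], 'conf': 0.82}
ring1 {'bbox': [161.7, 154.8, 22.8, 21.1], 'conf': 0.76}
ring1 {'bbox': [225.3, 315.4, 32.0, 25.4], 'conf': 0.75}
ring1 {'bbox': [196.8, 207.4, 26.5, 22.6], 'conf': 0.56}
pan {'bbox': [382.5, 214.8, 99.7, 118.1], 'conf': 0.73}
pan {'bbox': [278.8, 263.4, 25.9, 84.1], 'conf': 0.7}
seat {'bbox': [383.4, 211.0, 96.6, 119.8], 'conf': 0.77}
seat {'bbox': [195.8, 206.8, 26.4, 25.7], 'conf': 0.25}
tumbler {'bbox': [275.9, 169.9, 32.2, 38.7], 'conf': 0.74}
tumbler {'bbox': [384.1, 213.6, 98.7, 121.8], 'conf': 0.56}
spoon {'bbox': [280.5, 262.7, 27.4, 90.6], 'conf': 0.74}
spoon {'bbox': [149.1, 252.6, 24.9, 21.0], 'conf': 0.26}
cork {'bbox': [384.7, 211.9, 96.6, 118.8], 'conf': 0.55}
cork {'bbox': [170.4, 225.9, 7.8, 17.1], 'conf': 0.49}
board {'bbox': [178.9, 228.8, 94.8, 98.6], 'conf': 0.68}
board {'bbox': [384.0, 210.2, 97.0, 115.8], 'conf': 0.31}
needle {'bbox': [429.7, 198.4, 17.6, 16.0], 'conf': 0.52}
{'time': 0.55, 'joint_positions': array([-1.32,  0.43,  0.03,  1.57, -0.01,  1.13, -0.08]), 'joint_vel': array([-0., -0., -0.,  0., -0., -0., -0.]), 'joint_efforts': array([ -0.  , -66.72,   0.98, -31.46,  -0.06,   0.03,   0.  ]), 'tool_pos': array([218.91, 585.41, 226.7 ]), 'tcp_rot': array([ 0.18,  0.98, -0.  ,  0.  ]), 'ft_force': array([ 0.23, -0.4 ,  0.53]), 'moment': array([-0.02,  0.03,  0.08]), 'width': 1.0010683595746201}
```

```bash
python3 - <<'E'
import cv2
im=cv2.imread('pics/t0.png');cv2.imwrite('pics/t0c.png',cv2.resize(im[100:350,120:460],None,fx=2.3,fy=2.3,interpolation=cv2.INTER_CUBIC))
E
```

```text
(no output)
```

View pics/s0.png

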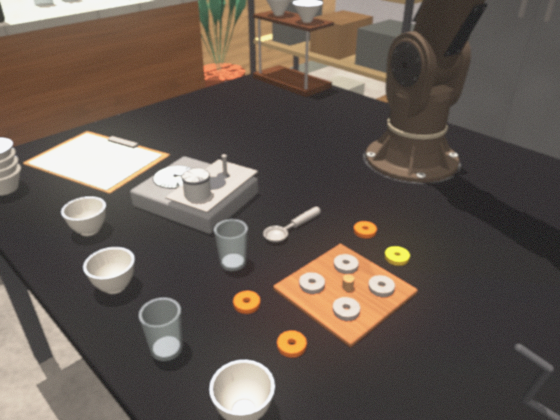

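```bash
sleep 0
```

```text
(no output)
```

View pics/t0.png

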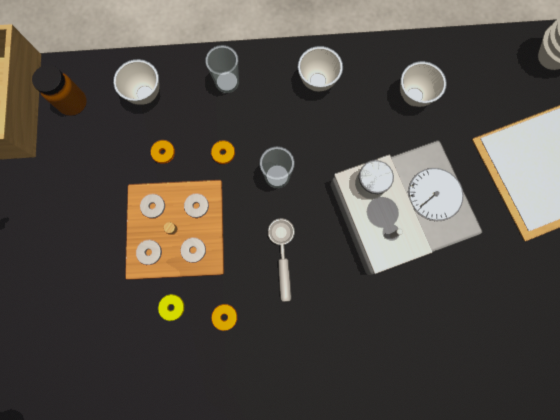

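The scene shows the board with four steel rings and the cork at its centre, four orange or yellow decoys around it, the tumbler and spoon, and the scale. In the top view the rings are at about (152,206), (196,206), (148,252) and (193,250), the scale is at (405,207), and the spindle is around (395,228).

View pics/t0c.png

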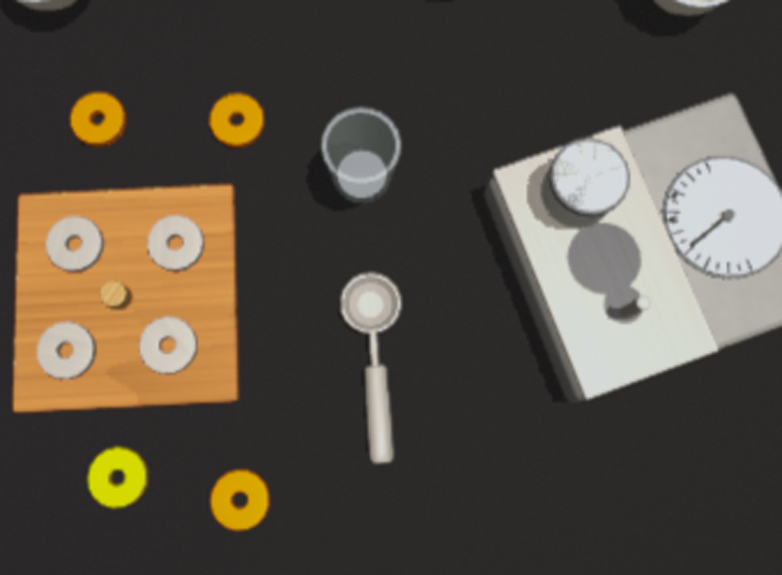

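```bash
python3 - <<'E'
from h import *
im=cv2.imread('pics/s0.png');cv2.imwrite('pics/s0c.png',cv2.resize(im[145:235,120:270],None,fx=5,fy=5,interpolation=cv2.INTER_CUBIC))
im=cv2.imread('pics/t0.png');cv2.imwrite('pics/t0d.png',cv2.resize(im[135:285,320:490],None,fx=4,fy=4,interpolation=cv2.INTER_CUBIC))
d=np.load('pics/t0.png.npy')
np.set_printoptions(precision=1,suppress=True)
for n,u,v in [('b',170,215),('table',250,330),('table2',520,330),('r1',152-9,206),('r2',196-9,206),('r3',148-9,252),('r4',193-9,250),('pan',400,250),('dial',445,205),('cork',169.5,228),('board corner',128,184),('bc',222,182),('bc',223,273),('bc',127,278)]:
    v_,u_=int(v),int(u); print(n,ptd('top',u,v,d[v_,u_]), d[v_,u_])
print('rings z=24')
for u,v in [(152,206),(196,206),(148,252),(193,250)]: print(pt('top',u,v,24))
E
```

```text
b [563.5 217.1  11.7] 809.01874
table [331.4  70.9   0.6] 773.6364
table2 [ 296.3 -440.8    1.6] 770.77496
r1 [582.3 266.4  25.1] 799.18634
r2 [575.8 179.5  27. ] 796.9382
r3 [492.3 275.1  22.4] 783.3239
r4 [490.1 188.1  23. ] 783.12115
pan [ 457.8 -215.8   60.4] 744.0537
dial [ 538.5 -316.4   47.4] 774.4077
cork [532.1 211.3  39. ] 775.9248
board corner [637.9 306.4  -2.3] 837.01746
bc [627.2 112.1   2.7] 831.9278
bc [442.2 117.3   5. ] 791.6742
bc [444.9 301.6  12. ] 783.50854
rings z=24
[581.4 249.1  24. ]
[575.3 162.5  24. ]
[490.9 257.2  24. ]
[488.8 170.6  24. ]
```

View pics/t0d.png

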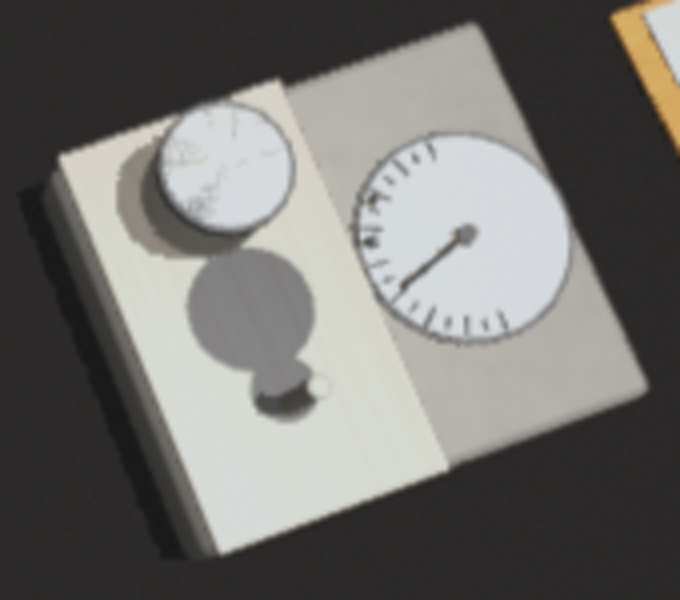

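View pics/s0c.png

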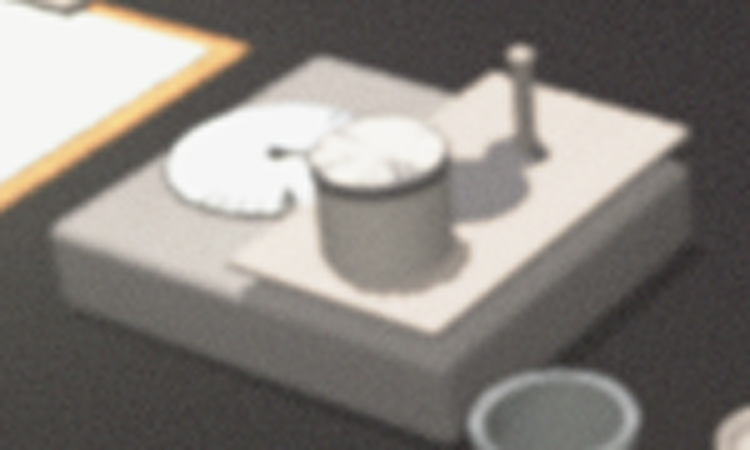

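```bash
python3 - <<'E'
from h import *
np.set_printoptions(precision=2,suppress=True)
im=np.load('pics/t0.png.im.npy').astype(int); d=np.load('pics/t0.png.npy')
# scale yaw from pan corners
P=[(334.5,174),(372.5,273.5),(430.5,252),(391,156)]
P=[(320+60/4,135+158/4),(320+217/4,135+555/4),(320+448/4,135+468/4),(320+280/4,135+80/4)]
for p in P: print('pan corner',pt('top',*p,66))
a=pt('top',*P[0],66)-pt('top',*P[1],66); b=pt('top',*P[3],66)-pt('top',*P[2],66)
yaw=[np.degrees(np.arctan2(v[1],v[0])) for v in(a,b)];print('yaw',yaw, np.linalg.norm(a),np.linalg.norm(b))
c=pt('top',320+466/4,135+234/4,46); n=pt('top',320+403/4,135+290/4,46)
yw=np.radians(np.mean(yaw)); v=n-c; phi=np.arctan2(v[1],v[0]); print('needle',(yw+np.pi-phi)%(2*np.pi))
for q in[(372,200),(370,240)]:
    v=pt('top',320+q[0]/4,135+q[1]/4,46)-c; print('pin',(yw+np.pi-np.arctan2(v[1],v[0]))%(2*np.pi),np.linalg.norm(v))
# ring centroids
bright=(im.min(2)>140)
for u,v in [(152,206),(196,206),(148,252),(193,250)]:
    m=np.zeros(bright.shape,np.uint8); m[v-20:v+21,u-20:u+21]=bright[v-20:v+21,u-20:u+21]
    cs,_=cv2.findContours(m,cv2.RETR_EXTERNAL,cv2.CHAIN_APPROX_NONE); k=max(cs,key=cv2.contourArea); e=cv2.fitEllipse(k)
    print('ring',e, pt('top',*e[0],24))
# spindle depth
print(d[226:240:1,392:406].astype(int))
for k in ['tumbler']:
    print(pt('top',277,178,0), pt('top',277,160,85))
E
```

```text
pan corner [ 608.03 -110.11   66.  ]
pan corner [ 417.93 -162.38   66.  ]
pan corner [ 449.61 -271.53   66.  ]
pan corner [ 639.36 -218.7    66.  ]
yaw [np.float64(15.374167205232819), np.float64(15.559158833387585)] 197.16100362233956 196.97117170103374
needle 1.2022286296799232
pin 2.278212308895153 47.143033008044284
pin 1.8463683658854355 46.38217415725986
ring ((151.5786590576172, 205.19703674316406), (22.012889862060547, 23.250282287597656), 64.2950668334961) [583.04 249.9   24.  ]
ring ((195.57215881347656, 204.9213409423828), (22.101490020751953, 23.139415740966797), 59.98648452758789) [577.55 163.26  24.  ]
ring ((147.744384765625, 251.7089385986328), (22.79019546508789, 23.961130142211914), 45.87226867675781) [491.5  257.69  24.  ]
ring ((192.37399291992188, 249.5660858154297), (22.923583984375, 23.939016342163086), 43.440330505371094) [489.68 171.77  24.  ]
[[752 750 749 750 751 749 751 751 750 750 750 750 750 748]
 [752 749 749 751 748 751 750 749 750 751 751 749 747 750]
 [748 750 747 750 747 748 748 750 750 748 751 751 750 751]
 [750 748 747 749   0 749 698 699 698 699 748 749 750 750]
 [746 750 749 749 704 701 696 698 700 698 700 749 751 748]
 [749 748 717 706 703 699 697 697 697 699 697 747 750 749]
 [748 725 713 708 703 698 696 698 697 697 697 748 748 751]
 [726 720 714 707 703 698 699 699 698 698 699 750 747 746]
 [725 718 713 711 706 700 699 695 696 698 746 747 746 748]
 [726 721 717 712 709 706 703 704 746 747 748 745 744 748]
 [730 725 721 718 714 715 746 745 745 747 748 745 746 747]
 [733 731 727 729 745 747 747 746 746 747 747 747 745 746]
 [742 742 745 746 744 746 746 746 746 745 745 746 746 745]
 [745 748 744 745 746 746 745 745 746 747 744 747 745 747]]
[628.62  -0.96   0.  ] [637.87  -2.25  85.  ]
```

```bash
python3 - <<'E'
import cv2
im=cv2.imread('pics/t0.png');cv2.imwrite('pics/t0e.png',cv2.resize(im[210:250,380:420],None,fx=14,fy=14,interpolation=cv2.INTER_NEAREST))
im=cv2.imread('pics/s0.png');cv2.imwrite('pics/s0e.png',cv2.resize(im[145:185,205:245],None,fx=14,fy=14,interpolation=cv2.INTER_NEAREST))
E
```

```text
(no output)
```

View pics/t0e.png

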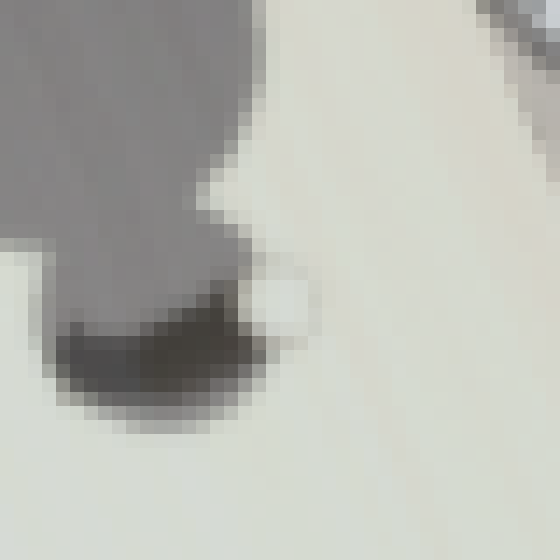

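View pics/s0e.png

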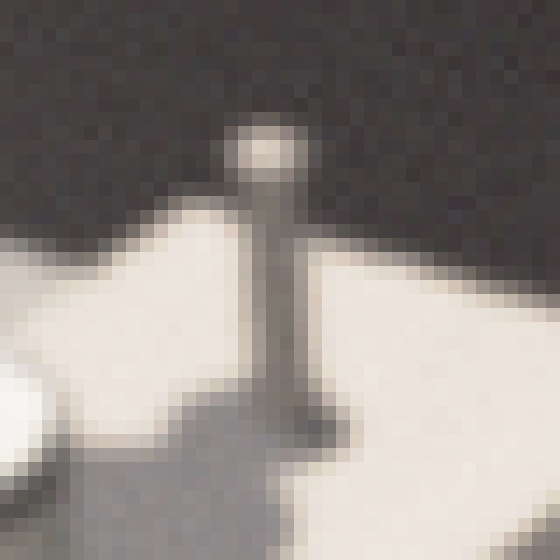

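```bash
python3 - <<'E'
from h import *
from scipy.optimize import least_squares
np.set_printoptions(precision=2,suppress=True)
print(pt('top',399.4,231.5,113),pt('scene',223.5,155.2,113))
r=least_squares(lambda X:np.r_[np.array(proj('top',X))-(399.4,231.5),np.array(proj('scene',X))-(223.5,155.2)],[470,-205,113]);print(r.x,r.fun)
d=np.load('pics/t0.png.npy');im=np.load('pics/s0.png.im.npy').astype(int)
print(ptd('top',399.4,231.5,697.5))
print('scene rings z24')
for R in robot.recognise('ring1','scene'):
    print(R, pt('scene',R['bbox'][0],R['bbox'][1],24))
# ring ellipse in scene
for X in [(583.04,249.9,24),(577.55,163.26,24),(491.5,257.69,24),(489.68,171.77,24)]: print(proj('scene',X))
b=im.min(2)>140
for X in [(583.04,249.9,24),(577.55,163.26,24),(491.5,257.69,24),(489.68,171.77,24)]:
    u,v=map(int,proj('scene',X)); m=np.zeros(b.shape,np.uint8); m[v-14:v+15,u-20:u+21]=b[v-14:v+15,u-20:u+21]
    cs,_=cv2.findContours(m,cv2.RETR_EXTERNAL,cv2.CHAIN_APPROX_NONE); k=max(cs,key=cv2.contourArea); e=cv2.fitEllipse(k); print('sc',e,pt('scene',*e[0],24))
E
```

```text
[ 484.55 -202.97  113.  ] [ 485.96 -201.83  113.  ]
[ 484.73 -203.33  111.96] [ 0.02 -0.02  0.04  0.01]
[ 484.49 -202.83  113.46]
scene rings z24
{'bbox': [396.7, 256.0, 25.2, 18.2], 'conf': 0.92} [405.98 232.19  24.  ]
{'bbox': [247.0, 301.0, 28.7, 23.3], 'conf': 0.87} [699.86 121.73  24.  ]
{'bbox': [312.4, 283.7, 26.7, 20.0], 'conf': 0.86} [583.97 171.41  24.  ]
{'bbox': [348.2, 266.6, 24.4, 19.7], 'conf': 0.72} [499.33 186.34  24.  ]
{'bbox': [345.6, 308.3, 24.1, 25.6], 'conf': 0.65} [588.61 253.9   24.  ]
{'bbox': [362.7, 230.3, 21.4, 15.2], 'conf': 0.61} [386.06 132.6   24.  ]
{'bbox': [292.4, 342.8, 27.1, 28.3], 'conf': 0.59} [709.44 243.87  24.  ]
{'bbox': [381.4, 288.2, 24.8, 21.3], 'conf': 0.57} [502.78 266.55  24.  ]
(np.float64(345.87709454315683), np.float64(305.50485024635117))
(np.float64(311.5265870808776), np.float64(279.9067218655233))
(np.float64(381.14469738445024), np.float64(282.8758074532286))
(np.float64(345.53909943175984), np.float64(260.8335102462919))
sc ((346.0511779785156, 306.4155578613281), (19.419921875, 27.737899780273438), 98.63887786865234) [584.53 251.53  24.  ]
sc ((311.5070495605469, 280.70098876953125), (17.8364315032959, 25.682947158813477), 94.75299835205078) [579.17 164.72  24.  ]
sc ((381.2860107421875, 283.65240478515625), (17.599870681762695, 26.478559494018555), 99.96123504638672) [493.03 259.13  24.  ]
sc ((345.7052917480469, 261.69677734375), (16.01032066345215, 24.59908103942871), 96.05388641357422) [491.47 173.67  24.  ]
```

```bash
cat >> h.py <<'E'
from scipy.spatial.transform import Rotation as Ro
def rel(X,jaw=None,p=None,q=None):
    s=robot.state(); R=Ro.from_quat(s['tcp_rot'] if q is None else q); p=s['tool_pos'] if p is None else p
    d=R.inv().apply(np.array(X)-p); out=list(np.round(d,1))
    if jaw is not None:
        j=np.radians(jaw); y=np.array([np.cos(j),np.sin(j),0]); z=np.array([0,0,-1.]); x=np.cross(y,z)
        out+=list(np.round(np.degrees((R.inv()*Ro.from_matrix(np.c_[x,y,z])).as_rotvec()),1))
    print('mm/deg',out,'n=%.1f'%(np.linalg.norm(d)/62.5))
E
python3 - <<'E'
from h import *
rel((491.5,257.7,80),97)
E
```

```text
mm/deg [np.float64(-370.1), np.float64(-211.5), np.float64(146.7), np.float64(0.0), np.float64(0.0), np.float64(-27.5)] n=7.2
```

```bash
python3 -m crank '-0.05 -0.028 0.01 0 0 -6; -0.1 -0.057 0.02 0 0 -12; -0.15 -0.085 0.03 0 0 -18; -0.2 -0.114 0.05 0 0 -24; -0.25 -0.142 0.07 0 0 -27.5' 0.062 10; python3 - <<'E'
from h import *
rel((491.5,257.7,60),97)
E
```

```text
time: 1.23
tool_pos: [404.5, 363.5, 156.6]
tcp_rot: [-0.062, 0.998, 0.0, 0.0]
ft_force: [1.0, 0.5, 0.1]
width: 0.677
mm/deg [np.float64(-73.0), np.float64(-115.9), np.float64(96.6), np.float64(0.0), np.float64(0.1), np.float64(0.1)] n=2.7
```

```bash
python3 -m crank '-0.025 -0.04 0.025 0 0 0; -0.05 -0.08 0.05 0 0 0; -0.073 -0.116 0.085 0 0 0; -0.073 -0.116 0.096 0 0 0; -0.073 -0.116 0.096 0 0 0' ; python3 - <<'E'
from h import *
rel((491.5,257.7,14.5),97)
snap('scene','s1.png');snap('top','t1.png')
im=cv2.imread('pics/s1.png');cv2.imwrite('pics/s1c.png',cv2.resize(im[180:330,260:430],None,fx=4,fy=4))
E
```

```text
time: 1.85
tool_pos: [489.2, 258.9, 60.1]
tcp_rot: [-0.061, 0.998, -0.0, -0.001]
ft_force: [-0.9, 0.5, 0.7]
width: 0.679
mm/deg [np.float64(-2.2), np.float64(-1.4), np.float64(45.6), np.float64(-0.0), np.float64(-0.1), np.float64(-0.0)] n=0.7
```

View pics/s1c.png

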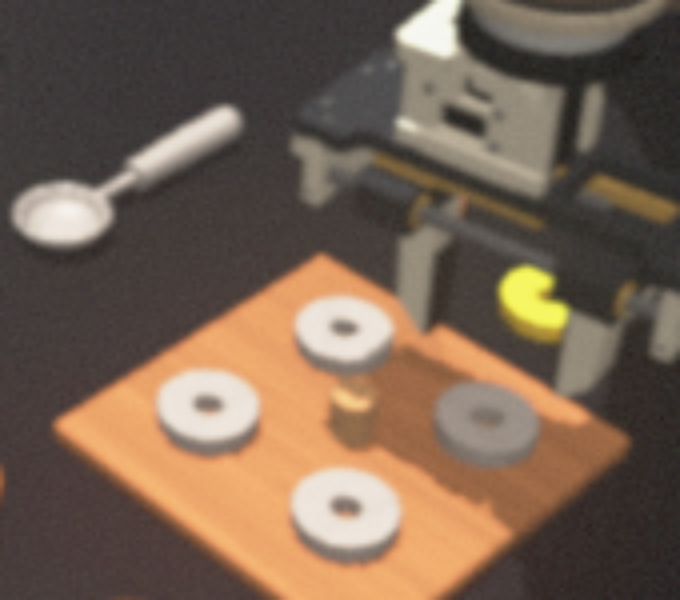

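View pics/t1.png

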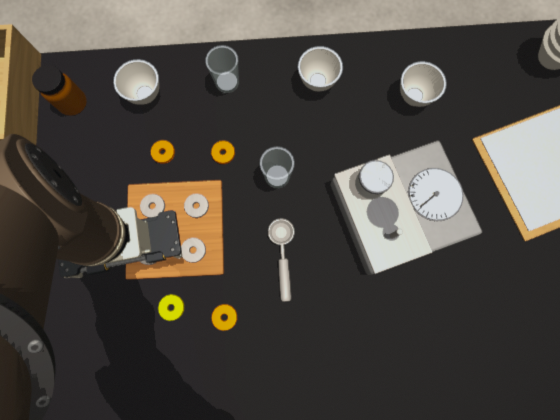

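```bash
python3 -m crank '-0.002 -0.001 0.02 0 0 0; -0.002 -0.001 0.04 0 0 0; -0.002 -0.001 0.0455 0 0 0; -0.002 -0.001 0.0455 0 0 0' ; python3 - <<'E'
from h import *
rel((491.5,257.7,14.0),97)
E
```

```text
time: 2.45
tool_pos: [491.9, 258.7, 15.9]
tcp_rot: [-0.062, 0.998, 0.0, 0.0]
ft_force: [-0.2, 0.6, -0.2]
width: 0.675
mm/deg [np.float64(0.5), np.float64(-1.0), np.float64(1.9), np.float64(0.0), np.float64(0.0), np.float64(0.1)] n=0.0
```

```bash
python3 -m crank '0.000 -0.001 0.0015 0 0 0; 0.000 -0.001 0.0015 0 0 0'; python3 -m crank '0 0 0 0 0 0; 0 0 0 0 0 0; 0 0 0 0 0 0; 0 0 0 0 0 0;0 0 0 0 0 0' 0.04 12 
```

```text
time: 2.7
tool_pos: [492.5, 257.0, 14.3]
tcp_rot: [-0.061, 0.998, 0.0, 0.0]
ft_force: [0.2, 0.3, 0.3]
width: 0.675
time: 3.32
tool_pos: [492.3, 257.0, 13.9]
tcp_rot: [-0.061, 0.998, 0.0, 0.0]
ft_force: [-0.2, 1.0, 4.0]
width: 0.511
```

```bash
python3 -m crank '0 0 -0.01 0 0 0; 0 0 -0.04 0 0 0; 0 0 -0.08 0 0 0; 0 -0.03 -0.12 0 0 0; 0 -0.07 -0.14 0 0 0' ; python3 - <<'E'
from h import *
rel((485.5,-203.2,150),97)
E
```

```text
time: 3.95
tool_pos: [501.3, 187.7, 156.2]
tcp_rot: [-0.062, 0.998, 0.001, 0.001]
ft_force: [0.0, -0.2, -1.4]
width: 0.513
mm/deg [np.float64(64.0), np.float64(-386.0), np.float64(5.6), np.float64(0.1), np.float64(0.2), np.float64(0.1)] n=6.3
```

```bash
python3 -m crank '0.008 -0.05 0 0 0 0; 0.017 -0.105 0 0 0 0; 0.026 -0.16 0 0 0 0; 0.035 -0.215 0 0 0 0; 0.044 -0.27 0 0 0 0'; python3 - <<'E'
from h import *
rel((485.5,-203.2,145),97)
E
```

```text
time: 4.58
tool_pos: [489.3, -87.8, 154.2]
tcp_rot: [-0.061, 0.998, 0.0, 0.0]
ft_force: [1.6, 0.1, -0.8]
width: 0.515
mm/deg [np.float64(17.8), np.float64(-114.1), np.float64(9.2), np.float64(0.0), np.float64(0.0), np.float64(-0.0)] n=1.9
```

```bash
python3 -m crank '0.008 -0.05 0.004 0 0 0; 0.014 -0.09 0.007 0 0 0; 0.017 -0.108 0.009 0 0 0; 0.017 -0.108 0.009 0 0 0; 0.017 -0.108 0.009 0 0 0'; python3 - <<'E'
from h import *
rel((485.5,-203.2,135),97)
snap('scene','s2.png');snap('top','t2.png')
im=cv2.imread('pics/s2.png');cv2.imwrite('pics/s2c.png',cv2.resize(im[100:240,130:300],None,fx=4,fy=4))
im=cv2.imread('pics/t2.png');cv2.imwrite('pics/t2c.png',cv2.resize(im[130:290,320:490],None,fx=3,fy=3))
E
```

```text
time: 5.2
tool_pos: [486.1, -194.1, 144.8]
tcp_rot: [-0.061, 0.998, 0.0, -0.0]
ft_force: [-0.1, -0.3, -1.6]
width: 0.515
mm/deg [np.float64(1.7), np.float64(-9.0), np.float64(9.8), np.float64(0.0), np.float64(-0.0), np.float64(0.0)] n=0.2
```

View pics/s2c.png

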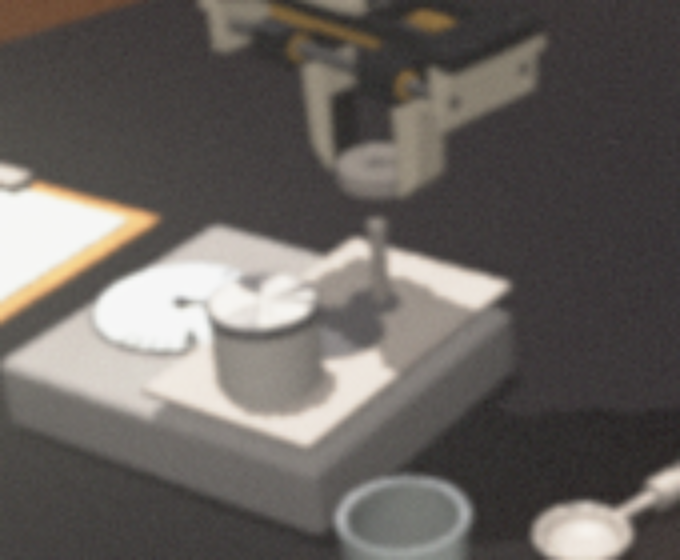

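View pics/t2c.png

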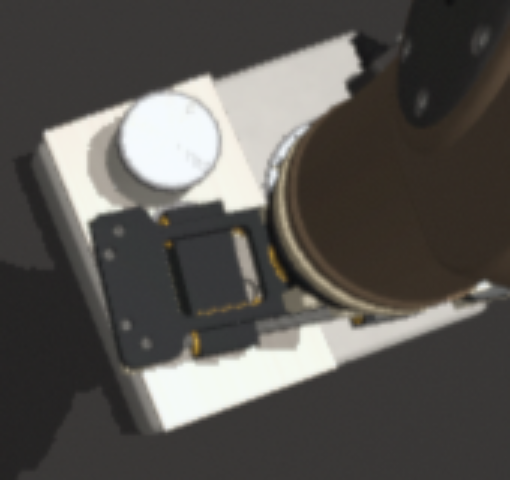

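```bash
python3 -m crank '0.0017 -0.009 0.009 0 0 0; 0.0017 -0.009 0.01 0 0 0;0.0017 -0.009 0.01 0 0 0'; python3 - <<'E'
from h import *
rel((485.5,-203.2,125),97)
snap('scene','s3.png')
im=cv2.imread('pics/s3.png');cv2.imwrite('pics/s3c.png',cv2.resize(im[125:185,195:255],None,fx=10,fy=10,interpolation=cv2.INTER_CUBIC))
print('pred ring underside/top centre px',proj('scene',(484.7,-203.2,robot.state()['tool_pos'][2]+10)),proj('scene',(484.7,-203.2,113)))
E
```

```text
time: 5.68
tool_pos: [485.3, -204.3, 134.4]
tcp_rot: [-0.061, 0.998, 0.0, -0.0]
ft_force: [0.3, -0.5, -1.2]
width: 0.515
mm/deg [np.float64(-0.3), np.float64(1.1), np.float64(9.4), np.float64(0.0), np.float64(-0.0), np.float64(-0.0)] n=0.2
pred ring underside/top centre px (np.float64(222.65631777175733), np.float64(142.39637980047803)) (np.float64(223.5542243777548), np.float64(154.82223644852758))
```

View pics/s3c.png

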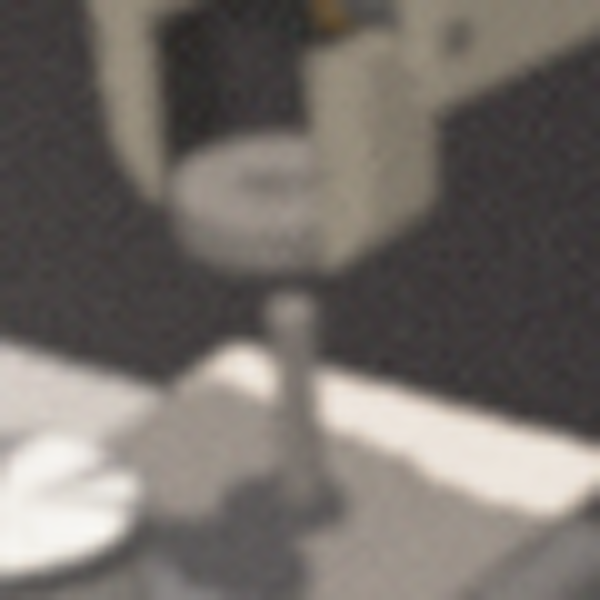

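```bash
python3 -m crank '-0.0003 0.001 0.005 0 0 0; -0.0003 0.001 0.01 0 0 0;-0.0003 0.001 0.015 0 0 0;-0.0003 0.001 0.0175 0 0 0;-0.0003 0.001 0.0175 0 0 0'; python3 -c "
from rig import robot;s=robot.state();print(s['ft_force'],s['tool_pos'])"; python3 -m crank '0 0 0.001 0 0 0;0 0 0.002 0 0 0;0 0 0.003 0 0 0;0 0 0.004 0 0 0;0 0 0.004 0 0 0';python3 -c "
from rig import robot;s=robot.state();print(s['ft_force'],s['moment'],s['tool_pos'])"
```

```text
time: 6.35
tool_pos: [485.6, -203.3, 117.0]
tcp_rot: [-0.061, 0.998, 0.0, -0.0]
ft_force: [-0.0, -0.3, -0.8]
width: 0.512
[-0.04942267 -0.33084135 -0.77513679] [ 485.60692103 -203.32265333  116.97199665]
time: 6.98
tool_pos: [485.7, -203.3, 113.1]
tcp_rot: [-0.061, 0.998, 0.0, -0.0]
ft_force: [0.4, -0.0, -0.9]
width: 0.514
[ 0.36889969 -0.00904715 -0.85267542] [ 0.03899463 -0.01622568  0.00229852] [ 485.69704795 -203.32767883  113.1329735 ]
```

Ring bottom is now about z=111, with no contact force yet. I'll continue down in small steps.

```bash
python3 -m crank '0 0 0.001 0 0 0;0 0 0.002 0 0 0;0 0 0.003 0 0 0;0 0 0.004 0 0 0;0 0 0.004 0 0 0';python3 -c "
from rig import robot;s=robot.state();print(s['ft_force'],s['moment'],s['tool_pos'])"
```

```text
time: 7.6
tool_pos: [485.7, -203.3, 109.1]
tcp_rot: [-0.061, 0.998, 0.0, -0.0]
ft_force: [0.5, 0.3, -2.4]
width: 0.515
[ 0.48795376  0.25924476 -2.43704228] [ 0.05514121  0.00053195 -0.05006964] [ 485.65836299 -203.3196771   109.10222188]
```

```bash
python3 -m crank '0 0 0.002 0 0 0;0 0 0.004 0 0 0;0 0 0.006 0 0 0;0 0 0.008 0 0 0;0 0 0.008 0 0 0';python3 - <<'E'
from h import *
s=robot.state();print(s['ft_force'],s['moment'],s['tool_pos'])
snap('scene','s4.png');snap('top','t4.png')
im=cv2.imread('pics/s4.png');cv2.imwrite('pics/s4c.png',cv2.resize(im[125:225,145:265],None,fx=6,fy=6,interpolation=cv2.INTER_CUBIC))
E
```

```text
time: 8.22
tool_pos: [485.6, -203.3, 101.0]
tcp_rot: [-0.061, 0.998, 0.0, -0.0]
ft_force: [0.2, 0.5, -1.7]
width: 0.514
[ 0.19585077  0.45916377 -1.71444718] [0.00424534 0.02215552 0.03702462] [ 485.62872047 -203.29484885  101.02688318]
```

View pics/s4c.png

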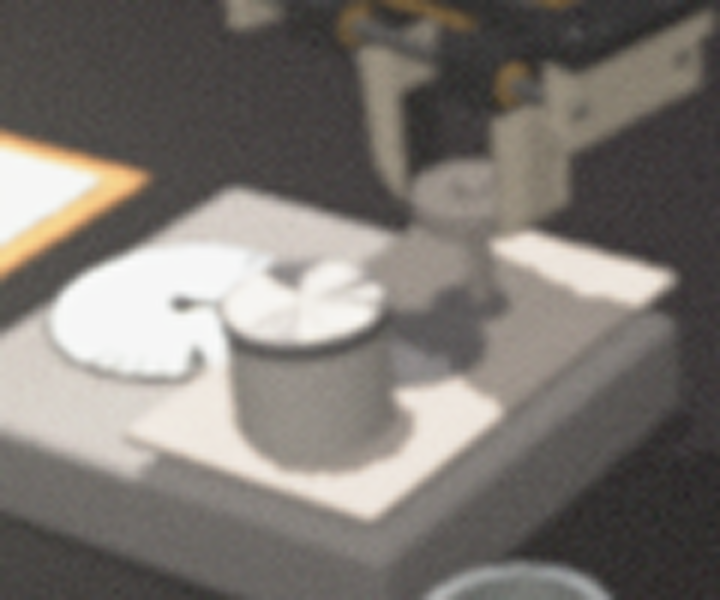

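```bash
python3 -m crank '0 0 0.004 0 0 0;0 0 0.009 0 0 0;0 0 0.014 0 0 0;0 0 0.018 0 0 0;0 0 0.018 0 0 0'; python3 -m crank '0 0 0.003 0 0 0;0 0 0.006 0 0 0;0 0 0.009 0 0 0;0 0 0.012 0 0 0;0 0 0.012 0 0 0';python3 -c "
from rig import robot;s=robot.state();print(s['ft_force'],s['moment'],s['tool_pos'])"
```

```text
time: 8.95
tool_pos: [485.5, -203.3, 82.8]
tcp_rot: [-0.061, 0.998, 0.0, -0.0]
ft_force: [-0.4, 0.1, -1.5]
width: 0.514
time: 9.57
tool_pos: [485.6, -203.3, 70.9]
tcp_rot: [-0.061, 0.998, 0.0, -0.0]
ft_force: [0.1, 0.4, -0.9]
width: 0.515
[ 0.0839196   0.40023232 -0.9400285 ] [ 0.03179895  0.00457984 -0.02579559] [ 485.56150342 -203.27950554   70.94580488]
```

```bash
python3 -m crank '0 0 0.002 0 0 0;0 0 0.004 0 0 0;0 0 0.006 0 0 0;0 0 0.007 0 0 0;0 0 0.007 0 0 0';python3 -c "
from rig import robot;s=robot.state();print(s['ft_force'],s['moment'],s['tool_pos'])"
```

```text
time: 10.2
tool_pos: [485.7, -203.4, 64.2]
tcp_rot: [-0.061, 0.998, 0.0, -0.0]
ft_force: [-0.5, -0.2, 0.7]
width: 0.512
[-0.52423299 -0.19279405  0.71458647] [0.09090128 0.03134181 0.00524331] [ 485.70702521 -203.3529944    64.18116086]
```

```bash
python3 -m crank '0 0 0 0 0 0;0 0 0 0 0 0;0 0 0 0 0 0' 0.060; python3 -m crank '0 0 -0.005 0 0 0;0 0 -0.02 0 0 0;0 0 -0.05 0 0 0;0 0 -0.09 0 0 0;0 0.03 -0.12 0 0 0';python3 - <<'E'
from h import *
s=robot.state();print(s['ft_force'],s['tool_pos'])
snap('scene','s5.png')
im=cv2.imread('pics/s5.png');cv2.imwrite('pics/s5c.png',cv2.resize(im[125:225,145:265],None,fx=6,fy=6,interpolation=cv2.INTER_CUBIC))
rel((583,250,100),97)
E
```

```text
time: 10.58
tool_pos: [485.9, -203.4, 64.3]
tcp_rot: [-0.061, 0.998, -0.0, 0.0]
ft_force: [-1.2, -0.8, 0.1]
width: 0.653
time: 11.2
tool_pos: [482.5, -175.6, 187.0]
tcp_rot: [-0.059, 0.998, -0.001, 0.001]
ft_force: [0.7, 0.8, 0.7]
width: 0.652
[0.70075845 0.75030666 0.66703499] [ 482.54915753 -175.55820699  187.04596335]
mm/deg [np.float64(-149.5), np.float64(404.9), np.float64(91.0), np.float64(-0.0), np.float64(0.3), np.float64(0.1)] n=7.1
```

View pics/s5c.png

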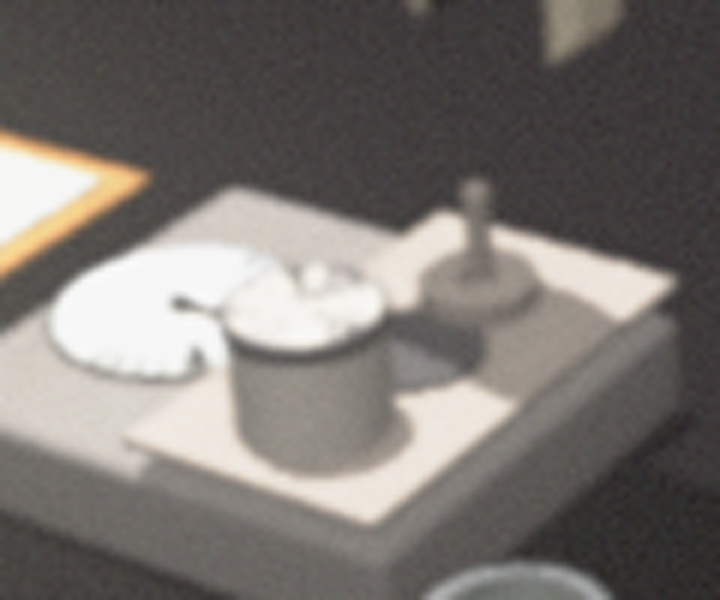

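The first ring is threaded and lying on the pan, around (480,285) in the crop. Next is the ring at (583,250). I'll check the dial once the arm is clear of it.

```bash
python3 -m crank '-0.02 0.05 0 0 0 0; -0.04 0.107 0 0 0 0; -0.06 0.163 0.0 0 0 0; -0.08 0.217 0.0 0 0 0; -0.1 0.272 0.0 0 0 0'; python3 - <<'E'
from h import *
rel((583,250,60),97)
snap('top','t5.png')
im=cv2.imread('pics/t5.png');cv2.imwrite('pics/t5d.png',cv2.resize(im[135:285,320:490],None,fx=4,fy=4,interpolation=cv2.INTER_CUBIC))
E
```

```text
time: 11.88
tool_pos: [548.6, 110.3, 185.4]
tcp_rot: [-0.061, 0.998, 0.0, 0.001]
ft_force: [0.4, -0.4, -0.3]
width: 0.654
mm/deg [np.float64(-50.9), np.float64(134.5), np.float64(125.5), np.float64(-0.0), np.float64(0.1), np.float64(-0.0)] n=3.1
```

View pics/t5d.png

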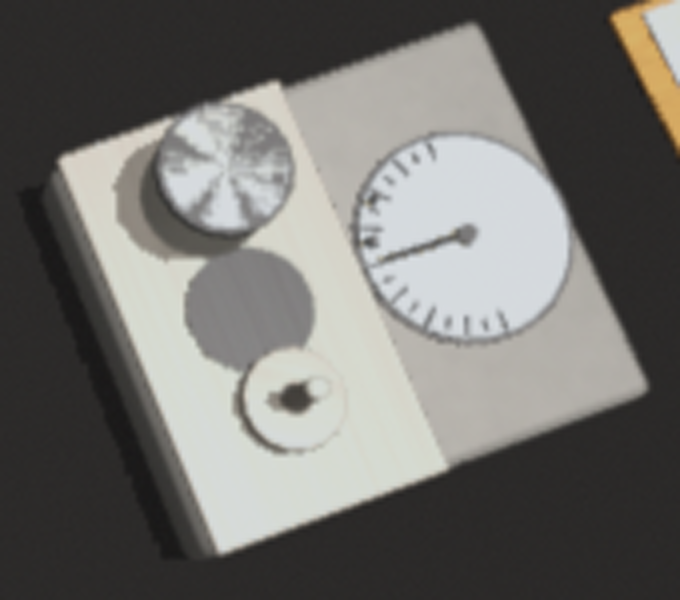

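```bash
python3 -m crank '-0.017 0.045 0.03 0 0 0; -0.034 0.09 0.06 0 0 0; -0.051 0.134 0.095 0 0 0; -0.051 0.134 0.12 0 0 0; -0.051 0.134 0.12 0 0 0'; python3 - <<'E'
from h import *
rel((583,250,14.5),97)
E
```

```text
time: 12.55
tool_pos: [581.2, 247.2, 62.9]
tcp_rot: [-0.061, 0.998, -0.001, -0.002]
ft_force: [0.8, 0.5, -0.1]
width: 0.653
mm/deg [np.float64(-2.3), np.float64(2.6), np.float64(48.4), np.float64(-0.1), np.float64(-0.2), np.float64(0.0)] n=0.8
```

```bash
python3 -m crank '-0.001 0.0025 0.01 0 0 0; -0.001 0.0025 0.02 0 0 0;-0.001 0.0025 0.03 0 0 0;-0.001 0.0025 0.03 0 0 0'; python3 - <<'E'
from h import *
rel((583,250,14.5),97)
snap('scene','s6.png')
im=cv2.imread('pics/s6.png');cv2.imwrite('pics/s6c.png',cv2.resize(im[210:330,280:420],None,fx=4,fy=4))
E
```

```text
time: 13.05
tool_pos: [582.7, 249.9, 33.5]
tcp_rot: [-0.061, 0.998, -0.0, -0.001]
ft_force: [0.1, 0.0, -1.0]
width: 0.652
mm/deg [np.float64(-0.4), np.float64(0.1), np.float64(19.0), np.float64(-0.0), np.float64(-0.1), np.float64(-0.0)] n=0.3
```

View pics/s6c.png

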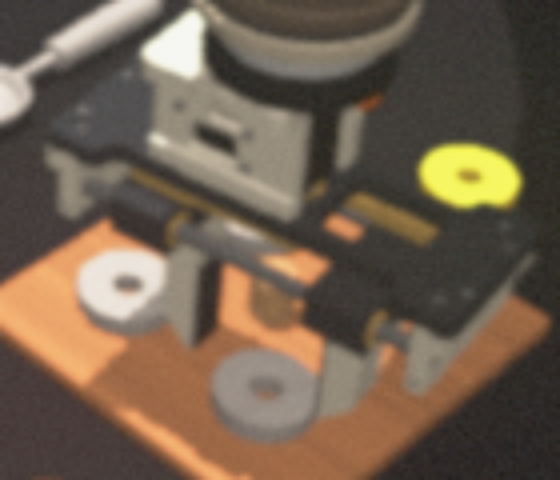

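```bash
python3 -m crank '-0.0004 0 0.008 0 0 0; -0.0004 0 0.016 0 0 0;-0.0004 0 0.0193 0 0 0;-0.0004 0 0.0193 0 0 0'; python3 -m crank '0 0 0 0 0 0; 0 0 0 0 0 0; 0 0 0 0 0 0; 0 0 0 0 0 0;0 0 0 0 0 0' 0.04 12 
```

```text
time: 13.6
tool_pos: [583.4, 250.4, 14.5]
tcp_rot: [-0.061, 0.998, -0.0, -0.0]
ft_force: [-0.2, 1.0, -0.9]
width: 0.652
time: 14.22
tool_pos: [583.8, 250.5, 15.1]
tcp_rot: [-0.061, 0.998, 0.0, 0.0]
ft_force: [0.1, 0.6, 1.7]
width: 0.518
```

```bash
python3 -m crank '0 0 -0.01 0 0 0; 0 0 -0.04 0 0 0; 0 0 -0.08 0 0 0; 0.005 -0.03 -0.12 0 0 0; 0.015 -0.07 -0.14 0 0 0' ; python3 - <<'E'
from h import *
rel((485.6,-203.3,145),97)
E
```

```text
time: 14.85
tool_pos: [578.0, 179.8, 157.8]
tcp_rot: [-0.062, 0.998, 0.001, 0.002]
ft_force: [-0.1, -0.6, -1.3]
width: 0.523
mm/deg [np.float64(139.2), np.float64(-368.7), np.float64(11.8), np.float64(0.1), np.float64(0.2), np.float64(0.1)] n=6.3
```

```bash
python3 -m crank '0.019 -0.05 0 0 0 0; 0.039 -0.103 0 0 0 0; 0.059 -0.156 0 0 0 0; 0.079 -0.209 0 0 0 0; 0.099 -0.262 0 0 0 0'; python3 - <<'E'
from h import *
rel((485.6,-203.3,145),97)
E
```

```text
time: 15.48
tool_pos: [510.1, -94.7, 155.6]
tcp_rot: [-0.061, 0.998, 0.0, 0.0]
ft_force: [1.2, -0.9, -1.9]
width: 0.521
mm/deg [np.float64(37.6), np.float64(-104.8), np.float64(10.5), np.float64(-0.0), np.float64(0.0), np.float64(-0.0)] n=1.8
```

```bash
python3 -m crank '0.018 -0.05 0.004 0 0 0; 0.032 -0.087 0.008 0 0 0; 0.0375 -0.104 0.0105 0 0 0; 0.0375 -0.104 0.0105 0 0 0; 0.0375 -0.104 0.0105 0 0 0'; python3 - <<'E'
from h import *
rel((485.6,-203.3,120),97)
E
```

```text
time: 16.1
tool_pos: [487.0, -198.8, 144.5]
tcp_rot: [-0.062, 0.998, 0.001, 0.0]
ft_force: [-0.0, 0.5, -0.8]
width: 0.523
mm/deg [np.float64(2.0), np.float64(-4.3), np.float64(24.5), np.float64(0.1), np.float64(0.0), np.float64(0.1)] n=0.4
```

```bash
python3 -m crank '0.002 -0.0043 0.005 0 0 0; 0.002 -0.0043 0.012 0 0 0; 0.002 -0.0043 0.018 0 0 0; 0.002 -0.0043 0.022 0 0 0; 0.002 -0.0043 0.022 0 0 0'; python3 - <<'E'
from h import *
rel((485.6,-203.3,113),97)
E
```

```text
time: 16.73
tool_pos: [484.6, -205.1, 122.0]
tcp_rot: [-0.061, 0.998, 0.0, -0.0]
ft_force: [1.1, 0.4, -1.5]
width: 0.518
mm/deg [np.float64(-1.2), np.float64(1.7), np.float64(9.0), np.float64(0.0), np.float64(-0.0), np.float64(0.0)] n=0.1
```

```bash
python3 -m crank '-0.0012 0.0017 0.001 0 0 0; -0.0012 0.0017 0.003 0 0 0; -0.0012 0.0017 0.005 0 0 0; -0.0012 0.0017 0.005 0 0 0'; python3 - <<'E'
from h import *
rel((485.6,-203.3,113),97)
E
```

```text
time: 17.23
tool_pos: [485.7, -203.4, 117.3]
tcp_rot: [-0.061, 0.998, 0.0, -0.0]
ft_force: [-0.3, -1.1, -2.2]
width: 0.521
mm/deg [np.float64(0.1), np.float64(0.1), np.float64(4.3), np.float64(0.0), np.float64(-0.0), np.float64(-0.0)] n=0.1
```

```bash
python3 -m crank '0 0 0.001 0 0 0;0 0 0.002 0 0 0;0 0 0.003 0 0 0;0 0 0.004 0 0 0;0 0 0.004 0 0 0'; python3 -m crank '0 0 0.001 0 0 0;0 0 0.002 0 0 0;0 0 0.003 0 0 0;0 0 0.004 0 0 0;0 0 0.004 0 0 0'
```

```text
time: 17.85
tool_pos: [485.8, -203.4, 113.3]
tcp_rot: [-0.061, 0.998, 0.0, -0.0]
ft_force: [0.2, 0.3, -1.3]
width: 0.517
time: 18.48
tool_pos: [485.8, -203.4, 109.3]
tcp_rot: [-0.061, 0.998, 0.0, -0.0]
ft_force: [0.2, 0.3, -1.3]
width: 0.519
```

Ring bottom is at about 106, below the spindle top at about 111, with no contact force. I'll keep going gently.

```bash
python3 -m crank '0 0 0.002 0 0 0;0 0 0.004 0 0 0;0 0 0.006 0 0 0;0 0 0.008 0 0 0;0 0 0.008 0 0 0'; python3 -m crank '0 0 0.003 0 0 0;0 0 0.006 0 0 0;0 0 0.009 0 0 0;0 0 0.012 0 0 0;0 0 0.012 0 0 0'
```

```text
time: 19.1
tool_pos: [485.7, -203.4, 101.2]
tcp_rot: [-0.061, 0.998, 0.0, -0.0]
ft_force: [-0.4, -0.5, -1.7]
width: 0.52
time: 19.73
tool_pos: [485.7, -203.4, 89.1]
tcp_rot: [-0.061, 0.998, 0.0, -0.0]
ft_force: [-1.0, 0.2, -1.2]
width: 0.52
```

```bash
python3 -m crank '0 0 0.003 0 0 0;0 0 0.006 0 0 0;0 0 0.009 0 0 0;0 0 0.011 0 0 0;0 0 0.011 0 0 0'; python3 -m crank '0 0 0.001 0 0 0;0 0 0.002 0 0 0;0 0 0.003 0 0 0;0 0 0.0035 0 0 0;0 0 0.0035 0 0 0'
```

```text
time: 20.35
tool_pos: [485.7, -203.4, 78.2]
tcp_rot: [-0.061, 0.998, 0.0, -0.0]
ft_force: [-0.5, 0.1, -2.0]
width: 0.519
time: 20.98
tool_pos: [485.9, -203.4, 74.9]
tcp_rot: [-0.061, 0.998, 0.0, 0.0]
ft_force: [-0.8, 0.6, -0.4]
width: 0.523
```

```bash
python3 -m crank '0 0 0.0005 0 0 0;0 0 0.001 0 0 0;0 0 0.001 0 0 0;0 0 0.001 0 0 0'; python3 -m crank '0 0 0.0005 0 0 0;0 0 0.0005 0 0 0'
```

```text
time: 21.48
tool_pos: [485.9, -203.4, 73.9]
tcp_rot: [-0.061, 0.998, 0.0, 0.0]
ft_force: [-0.3, -0.5, -0.2]
width: 0.519
time: 21.72
tool_pos: [485.9, -203.5, 73.4]
tcp_rot: [-0.061, 0.998, -0.0, 0.0]
ft_force: [0.1, -0.7, 0.2]
width: 0.517
```

```bash
python3 -m crank '0 0 0 0 0 0;0 0 0 0 0 0;0 0 0 0 0 0' 0.060; python3 -m crank '0 0 -0.005 0 0 0;0 0 -0.02 0 0 0;0 0 -0.05 0 0 0;0 0 -0.09 0 0 0;0 0.03 -0.12 0 0 0'; python3 -m crank '0 0.05 0 0 0 0; 0 0.1 0 0 0 0; 0 0.16 0.0 0 0 0; 0 0.2 0.0 0 0 0; 0 0.23 0.0 0 0 0'; python3 -m crank '0 0 0 0 0 0;0 0 0 0 0 0;0 0 0 0 0 0';  python3 - <<'E'
from h import *
snap('top','t7.png');snap('scene','s7.png')
im=cv2.imread('pics/t7.png');cv2.imwrite('pics/t7d.png',cv2.resize(im[135:285,320:490],None,fx=4,fy=4,interpolation=cv2.INTER_CUBIC))
im=cv2.imread('pics/s7.png');cv2.imwrite('pics/s7c.png',cv2.resize(im[125:325,145:425],None,fx=2.8,fy=2.8,interpolation=cv2.INTER_CUBIC))
E
```

```text
time: 22.1
tool_pos: [485.8, -203.4, 73.4]
tcp_rot: [-0.061, 0.998, 0.0, -0.0]
ft_force: [0.9, 0.1, -0.4]
width: 0.653
time: 22.72
tool_pos: [482.7, -175.6, 196.3]
tcp_rot: [-0.059, 0.998, -0.001, 0.001]
ft_force: [1.1, 1.2, -0.7]
width: 0.657
time: 23.35
tool_pos: [453.9, 56.7, 194.7]
tcp_rot: [-0.062, 0.998, 0.0, 0.001]
ft_force: [0.7, -0.6, 0.4]
width: 0.653
time: 23.72
tool_pos: [454.4, 53.5, 193.7]
tcp_rot: [-0.06, 0.998, -0.0, 0.0]
ft_force: [0.6, 0.3, -0.5]
width: 0.654
```

View pics/t7d.png

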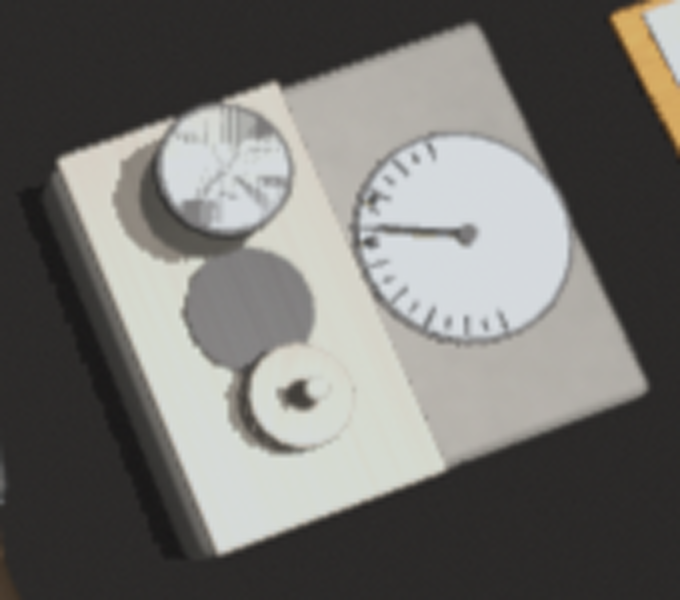

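View pics/s7c.png

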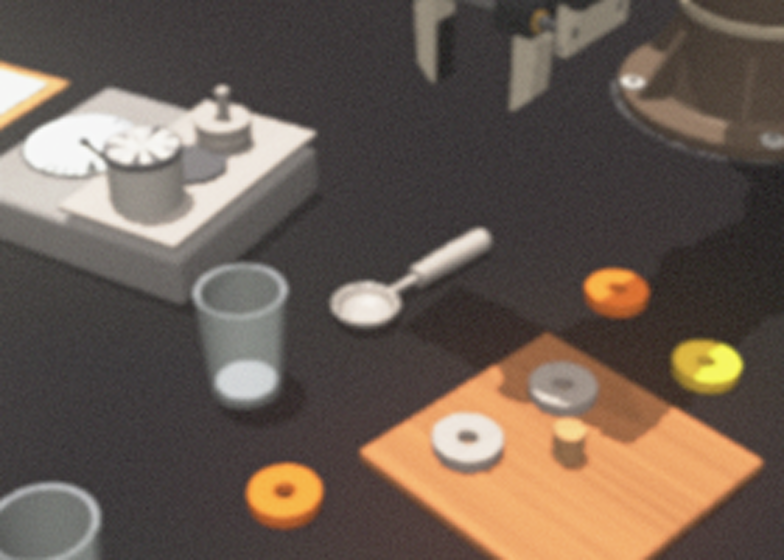

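View pics/t7.png

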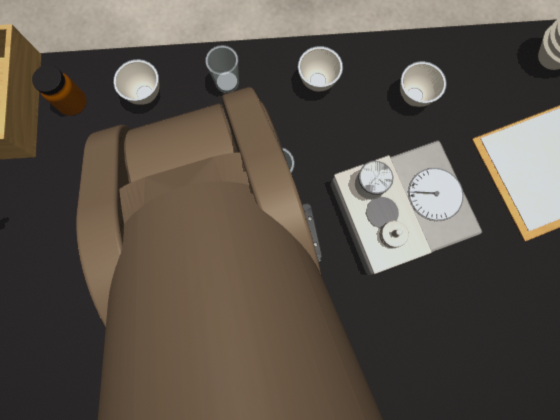

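```bash
python3 - <<'E'
from h import *
c=pt('top',320+466/4,135+234/4,47)
for q in[(403,290),(385,262),(375,229)]:
    v=pt('top',320+q[0]/4,135+q[1]/4,47)-c; print((np.radians(15.5)+np.pi-np.arctan2(v[1],v[0]))%(2*np.pi))
print(robot.state()['ft_force'],robot.state()['time']); robot.hand_in()
E
```

```text
1.202810469755633
1.5767079985441446
1.968108981077071
[-0.24514589  0.40226584 -0.19174473] 23.825
the job is handed in; nothing more can be done
```

I threaded two rings onto the spindle, one at a time, laying each flat and releasing it before fetching the next. The job is handed in at 23.8 s of the 72 s allowed, and no verdict was reported.

- **Needle:** it read about 1.20 at the start, 1.58 after the first ring and 1.97 after the second. It sits between the pins at 1.84 and 2.30, and the last picture confirms it. A third ring would have taken it past the upper pin.
- **Forces:** both rings slid on without my feeling any contact with the spindle. Wrist readings at the scale never went above about 3 N, though I only read the force at the end of each move. On the board the highest reading was 4 N, while gripping the first ring.
- **Bystanders:** the last scene picture shows the tumbler, spoon, cork, the other two rings and the look-alikes in view standing as before. I judged that by eye and did not re-measure their positions. One orange look-alike fell outside that picture and was hidden from the top camera.
- **At hand-in:** the gripper was open, well clear and touching nothing.

No check failed or disagreed with another.

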